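# Seal the tub of braised pork

### The arm

A 6-joint arm with a two-finger parallel gripper is mounted at the origin on the work surface. World frame = base frame: x ahead of the robot, y to its left, z up, the work surface at z = 0. Lengths are in mm, angles in rad, forces in N, time in s.
With the tool pointing down it reaches from about 275 to 750 mm from the base axis. Payload 10.2 kg.
Tool frame: the origin (TCP) lies at the very end of the fingers, on their centre line; the grasp point (between the pads) lies 19 mm behind it; x points along the fingers, y is the direction in which the jaws open and shut, and the axes are right-handed (so a half turn about x gives the same grasp; the last joint's range is limited). The gripper opens to 85 mm and grips with 20 to 120 N. Pads are 22 mm wide; open, the fingers measure 114 mm over their backs; the gripper's body (76 mm by 85 mm) begins 54 mm behind the grasp point. The pads swing forward as they close: fully open they stand 13 mm farther back than shut.
Start: joints at [0.966, 0.313, 1.498, -0, 1.331, -0.223], TCP at [195.623, 487.199, 231.294] pointing down, gripper open.
Joint ranges: [-2.94, 2.94], [-0.97, 2.17], [0.19, 2.56], [-1.23, 4.37], [0.02, 3.11], [-2.88, 2.88]. Speed limits (rad/s): [2.39, 2.39, 3.01, 3.14, 3.14, 3.14].

### API

Orientations are given as a unit quaternion [w, x, y, z].
In Python, from rig import ctrl, viewer, order gives the robot as it stands. The module is installed in compiled form; this text tells all that it offers.
- The arm moves only by the tool carry_out, never from a script. Its argument "deltas" is a list of rows, each a list of 7 numbers: the gripper command: -1 is fully open, 1 is shut, values between are in proportion, then the shift along the tool's x, y, z in mm, then the turn, a rotation vector about the tool's x, y, z in degrees. A call has exactly 5 rows; each row is the pose to reach, as a shift and turn from the pose commanded when the call began, along the tool's axes at that moment; what a row does not reach only later rows make up. A row lasts 1/8 s, in which the tool goes at most 62.5 mm and 10.7 degrees, less where a joint would pass 70% of its speed; a pose out of reach is approached as far as the arm can. A call with a gripper value outside its range is refused whole. The fingers move at their own pace and stop on an object; "newtons" is the grip in N (left out, the last holds). Time passes only in rows, so rows that repeat a pose let the fingers close, or fill a call up. It gives the time, the measured TCP pose, the force and the opening at its end, in the units of the state.
- ctrl.sense(): the state, without advancing time (a new reading comes with each control period).
- viewer.capture(name): name is "side" or "top" or "wrist"; returns the picture (400x640x3 uint8, red, green, blue); there is no depth.
- viewer.calibration(name): a dict with "fx", "fy", "cx", "cy" (pixels), "k1" (the pictures are not rectified: a ray, as slopes to the right and down, at radius r is drawn at 1 + k1 r^2 times it, then the intrinsics apply), "xyz" and "attitude" of the camera in the world; the wrist camera has in their place "T_tool_cam" (4x4, takes a point from camera to tool coordinates, whose origin is the TCP and whose axes are the tool frame's). Camera axes: x right, y down, z forward; pixel columns grow to the right and rows downward; lengths in mm; the calibration is good to about 2 mm. A picture is of the moment at which its call begins: read the wrist's pose just before it. calibration takes no time and is no camera call.
- order.finish_job(): hands the job in, once; it reports no verdict.
The state is a dict: "time_s": time; "joints": joint angles; "dq": joint speeds; "tau": joint torques, N m; "eef_pos": TCP position; "ee_rot": TCP orientation; "force": force on the tool from outside, world axes, zero at the start; "wrist_torque": the same for the moment, N m; "grip_width": opening from 0.0 (shut) to 1.0 (fully open).
Only numpy, scipy, OpenCV 4.12 (cv2) and the standard library are available. Lean on these libraries where they do the work, as an engineer would, in place of code of your own. Each camera call takes 0.05 s, during which the arm holds its last target. There are 200 camera calls.

### The job

Put the blue lid on the white tub of braised pork, then go round its springy brim pressing it down bit by bit until every part has snapped in and lies flush on the tub's rim. Leave the lid sealed and let go of; do not shift the bowls, the spoon or the sauce bottle.

Things in the scene. Friction and masses are not known exactly. Their poses are not given: they have to be found in the camera images.
- tub: white round food tub, 100 mm tall, full of braised pork; heavy, does not shift. Neck 147 mm across outside, 133 mm inside; the rim is 7 mm wide. 26 mm below the rim a shoulder in a 124 mm socket carries the lid's plug; 8 mm below it a snap bead narrows the neck to 126 mm. Origin: centre of its underside, z up
- tub_mouth (a point): centre of the tub's open mouth, level with the top of its rim, 100 mm above the tub's origin
- lid: blue lid, about 200 g, 154 mm across, standing on its plug on the table beside the tub. Stiff centre with plug (122 mm across, bevelled to 112 at the bottom) and knob; the brim, in eight 45 degree parts each with its piece of orange seal, springs up 15 degrees. Origin: centre of the plug's underside, z up. On the tub the plug rests on the shoulder: origin 26 mm below tub_mouth
- lid_knob (a point): centre of the top of the lid's knob, 61 mm above the lid's origin; the knob is round, upright, 28 mm thick, its grip 30 mm tall
- lid_edge0 (a point): point on the underside of the lid's brim, 70 mm from the lid's axis, at 0 degrees from the lid's own x axis (counterclockwise from above); the brim is 5 mm thick, so its top is 5 mm higher. About 10 mm above tub_mouth when this part of the brim is still up, level with it when home (the side with the small lift tab). Each part snaps in by itself under about 8 N on the brim above this point and then stays; pressing the knob or centre does nothing
- lid_edge1 (a point): point on the underside of the lid's brim, 70 mm from the lid's axis, at 45 degrees from the lid's own x axis (counterclockwise from above); the brim is 5 mm thick, so its top is 5 mm higher. About 10 mm above tub_mouth when this part of the brim is still up, level with it when home
- lid_edge2 (a point): point on the underside of the lid's brim, 70 mm from the lid's axis, at 90 degrees from the lid's own x axis (counterclockwise from above); the brim is 5 mm thick, so its top is 5 mm higher. About 10 mm above tub_mouth when this part of the brim is still up, level with it when home
- lid_edge3 (a point): point on the underside of the lid's brim, 70 mm from the lid's axis, at 135 degrees from the lid's own x axis (counterclockwise from above); the brim is 5 mm thick, so its top is 5 mm higher. About 10 mm above tub_mouth when this part of the brim is still up, level with it when home
- lid_edge4 (a point): point on the underside of the lid's brim, 70 mm from the lid's axis, at 180 degrees from the lid's own x axis (counterclockwise from above); the brim is 5 mm thick, so its top is 5 mm higher. About 10 mm above tub_mouth when this part of the brim is still up, level with it when home
- lid_edge5 (a point): point on the underside of the lid's brim, 70 mm from the lid's axis, at 225 degrees from the lid's own x axis (counterclockwise from above); the brim is 5 mm thick, so its top is 5 mm higher. About 10 mm above tub_mouth when this part of the brim is still up, level with it when home
- lid_edge6 (a point): point on the underside of the lid's brim, 70 mm from the lid's axis, at 270 degrees from the lid's own x axis (counterclockwise from above); the brim is 5 mm thick, so its top is 5 mm higher. About 10 mm above tub_mouth when this part of the brim is still up, level with it when home
- lid_edge7 (a point): point on the underside of the lid's brim, 70 mm from the lid's axis, at 315 degrees from the lid's own x axis (counterclockwise from above); the brim is 5 mm thick, so its top is 5 mm higher. About 10 mm above tub_mouth when this part of the brim is still up, level with it when home
- bowl_a: black bowl of braised pork, 115 mm across, 40 mm tall, a bystander. Origin: centre of its underside
- bowl_b: another such bowl, a bystander. Origin: centre of its underside
- spoon: steel spoon with black handle, 200 mm long, lying on the table, a bystander
- sauce: amber sauce bottle with red cap, 60 mm thick, 170 mm tall, a bystander. Origin: centre of its underside

How it is judged:
By the outcome, as a careful person would: the job done as asked, in the order asked, and still so for the second after the job is handed in, with the robot touching nothing.
It also fails if it takes over 56 s, if anything falls off the work surface, if the arm or the gripper's body presses on something with over 40 N, if the wrist force passes 120 N, or if a joint passes its speed limit or range.

## Working session

There is one attempt and no reset: what is moved stays moved. The work goes in short steps, Python scripts to look and compute and a tool call to move; the robot and the scene stay as the last step left them, time stands still between calls to the robot, and variables do not carry over. Pictures are saved under pics/ and viewed, about 8 in all and at most 12, crops included, and the job is handed in when it is done.

Besides the shell and the picture viewer there is one more tool, called after "Request:" by a JSON object that holds its "method" and its "body", one argument or row to a line. carry_out: Moves the arm, as the interface text tells. Its arguments: {"type":"object","properties":{"deltas":{"type":"array"},"newtons":{"type":"number"}},"required":["deltas"]}

```bash
mkdir -p pics
cat > h.py <<'E'
import numpy as np, cv2
from scipy.spatial.transform import Rotation as R
from rig import ctrl, viewer, order
def cal(n):
    c=viewer.calibration(n); return c
def q2R(q): return R.from_quat([q[1],q[2],q[3],q[0]]).as_matrix()
def campose(n,s=None):
    c=cal(n)
    if 'T_tool_cam' in c:
        s=s or ctrl.sense(); T=np.array(c['T_tool_cam']); Rt=q2R(s['ee_rot'])
        return Rt@T[:3,:3], Rt@T[:3,3]+np.array(s['eef_pos'])
    a=np.array(c['attitude']); M=a if a.shape==(3,3) else q2R(a)
    return M,np.array(c['xyz'])
def ray(n,uv,s=None):
    c=cal(n); M,o=campose(n,s); uv=np.atleast_2d(np.float64(uv))
    d=np.c_[(uv[:,0]-c['cx'])/c['fx'],(uv[:,1]-c['cy'])/c['fy']]; p=d.copy()
    for _ in range(20): p=d/(1+c['k1']*(p**2).sum(1,keepdims=True))
    return o, np.c_[p,np.ones(len(p))]@M.T
def onz(n,uv,z,s=None):
    o,d=ray(n,uv,s); return o+d*((z-o[2])/d[:,2:])
def proj(n,P,s=None):
    c=cal(n); M,o=campose(n,s); p=(np.atleast_2d(P)-o)@M; p=p[:,:2]/p[:,2:]
    p=p*(1+c['k1']*(p**2).sum(1,keepdims=True)); return p*[c['fx'],c['fy']]+[c['cx'],c['cy']]
def shot(n,f):
    im=viewer.capture(n); cv2.imwrite('pics/'+f,im[:,:,::-1]); return im
E
python3 - <<'E'
from h import *
for n in('top','side','wrist'): print(n,cal(n)); shot(n,n+'0.png')
s=ctrl.sense();print(s)
a=[cv2.imread(f'pics/{n}0.png') for n in('top','side')]
cv2.imwrite('pics/ts.png',cv2.resize(np.vstack(a),(480,600)))
E
```

```text
top {'fx': 434.5260851298355, 'fy': 434.5260851298355, 'cx': 319.7010123881387, 'cy': 193.26818554213654, 'k1': -0.039434387958748526, 'xyz': array([ 513.07500358,   18.29570287, 1109.96968211]), 'attitude': array([-0.02806631,  0.70804802, -0.70388129,  0.04930933])}
side {'fx': 383.92605820650834, 'fy': 383.92605820650834, 'cx': 325.60478769510416, 'cy': 206.16941800129462, 'k1': -0.0840823833992405, 'xyz': array([ 343.7809718 , -746.53759739,  896.27387887]), 'attitude': array([-0.36777665,  0.91676314, -0.1434278 ,  0.06094374])}
wrist {'fx': 359.3190250155785, 'fy': 359.3190250155785, 'cx': 316.0371633749547, 'cy': 203.09408994609112, 'k1': 0.02774178774078985, 'T_tool_cam': array([[ 3.23133539e-04, -3.18534197e-01,  9.47911315e-01,
        -1.41673942e+02],
       [ 9.99999876e-01,  4.61129383e-04, -1.85933028e-04,
        -1.46019129e+00],
       [-3.77883732e-04,  9.47911258e-01,  3.18534307e-01,
        -8.20080791e+01],
       [ 0.00000000e+00,  0.00000000e+00,  0.00000000e+00,
         1.00000000e+00]])}
{'time_s': 0.15, 'joints': array([ 9.65626484e-01,  3.13306997e-01,  1.49825815e+00, -2.39222395e-05,
        1.33104374e+00, -2.23407449e-01]), 'dq': array([-2.34780634e-04, -1.47535895e-03, -1.43573964e-03, -9.32610529e-05,
        1.17740999e-03,  2.55886228e-04]), 'tau': array([ 2.45628878e-03, -4.12361598e+01, -2.59799588e+01, -1.00120176e-04,
        3.14835350e-03,  5.41551606e-05]), 'eef_pos': array([195.49282025, 487.02333631, 230.87562017]), 'ee_rot': array([ 0.69412709,  0.13382104,  0.69440131, -0.13448545]), 'force': array([ 0.59606776, -0.90530073,  0.7389365 ]), 'wrist_torque': array([-0.03718804,  0.01619825, -0.02246953]), 'grip_width': 0.9999430005449503}
```

View pics/top0.png

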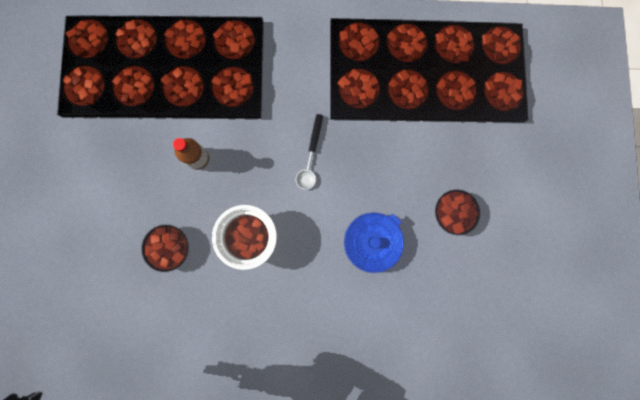

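View pics/side0.png

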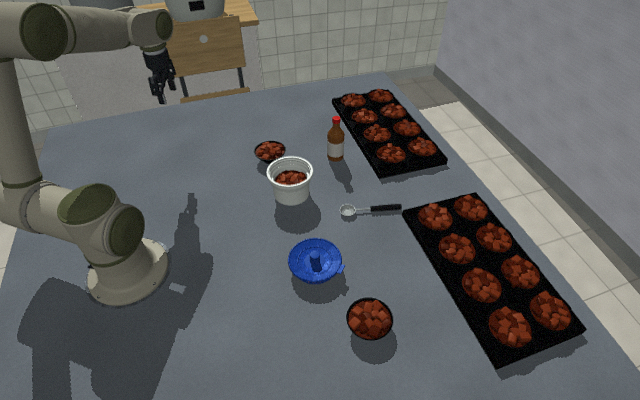

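The top view shows the tub at (244,237), the lid at (374,243) with its tab near (405,219), bowls at (165,247) and (458,212), the spoon at (306,180) and the sauce at (180,145). The side view agrees.

Run:
```python
from h import *
def big(m): 
    cs,_=cv2.findContours(m.astype(np.uint8),cv2.RETR_EXTERNAL,cv2.CHAIN_APPROX_NONE); return max(cs,key=cv2.contourArea)[:,0,:]
def circ(P):
    A=np.c_[2*P[:,:2],np.ones(len(P))]; s=np.linalg.lstsq(A,(P[:,:2]**2).sum(1),rcond=None)[0]
    r=np.sqrt(s[2]+s[0]**2+s[1]**2); return s[0],s[1],r,np.abs(np.hypot(*(P[:,:2]-s[:2]).T)-r).max()
for n in('top','side'):
    im=cv2.imread(f'pics/{n}0.png'); hsv=cv2.cvtColor(im,cv2.COLOR_BGR2HSV)
    blue=(hsv[...,0]>105)&(hsv[...,0]<130)&(hsv[...,1]>150)
    white=(hsv[...,1]<40)&(hsv[...,2]>150)
    box=np.zeros(blue.shape,bool)
    if n=='top': box[190:290,195:300]=1
    else: box[150:210,255:325]=1
    cb=big(blue); cw=big(white&box)
    hull=cv2.convexHull(cw)[:,0]
    if n=='top':
        print('tub z100',circ(onz(n,cw,100)), 'n',len(cw))
        P=onz(n,cb,42)
        for _ in range(4):
            c=circ(P); d=np.hypot(P[:,0]-c[0],P[:,1]-c[1]); k=np.abs(d-c[2])<4 ; 
            if _<3:P=P[k]
        print('lid z42',c)
        Q=onz(n,cb,42); d=np.hypot(Q[:,0]-c[0],Q[:,1]-c[1]); t=Q[d>c[2]+5]
        print('tab',t.mean(0) if len(t) else None,len(t), np.degrees(np.arctan2(*(t.mean(0)[:2]-c[:2])[::-1])) if len(t) else '')
    else:
        e=cv2.fitEllipse(cb); print('side lid ell',e); print(onz(n,[e[0]],42))
        e=cv2.fitEllipse(hull); print('tub side hull',e)
    crop=im[190:300,190:490] if n=='top' else im[140:300,240:370]
    cv2.imwrite(f'pics/c_{n}.png',cv2.resize(crop,None,fx=2.6 if n=='top' else 3.5,fy=2.6 if n=='top' else 3.5,interpolation=cv2.INTER_CUBIC))
for nm,uv,z in(('bowl a',(165,247),40),('bowl b',(458,212),40),('sauce cap',(180,145),170),('spoon',(306,180),0),('spoon tip',(319,115),0)): print(nm,onz('top',[uv],z).round())
```

```text
tub z100 (np.float64(518.2438225563444), np.float64(158.83575790550594), np.float64(124.8046200812314), np.float64(57.03507446975556)) n 469
lid z42 (np.float64(511.1301912126684), np.float64(-146.8851678600364), np.float64(71.33895177567574), np.float64(3.901907988688478))
tab [ 570.04838401 -203.17624356   42.        ] 12 -43.69371065099968
side lid ell ((315.1338806152344, 260.5073547363281), (44.06407928466797, 53.94437789916992), 92.81246185302734)
[[ 510.73597217 -155.37046973   42.        ]]
tub side hull ((289.29522705078125, 171.03565979003906), (30.570419311523438, 46.420406341552734), 85.13092803955078)
bowl a [[496. 362.  40.]]
bowl b [[ 586. -360.   40.]]
sauce cap [[721. 297. 170.]]
spoon [[669.  21.   0.]]
spoon tip [[842. -12.   0.]]
```

View pics/c_top.png

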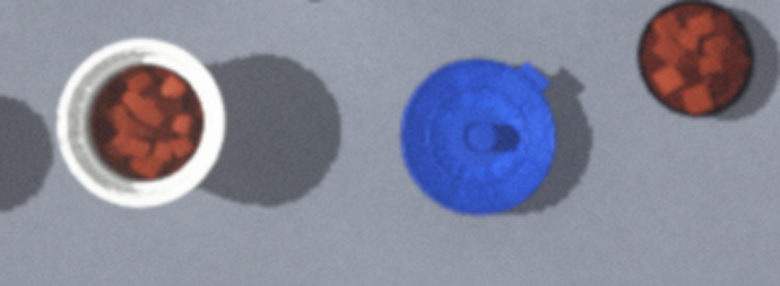

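The crop shows the tub rim centred at about (142,123) in the crop and the lid at (478,137), with the tab at upper right and the knob clear. I'll fix the circle fit and plan the first move.

```bash
cat >> h.py <<'E'
def circ(P):
    A=np.c_[2*P[:,:2],np.ones(len(P))]; s=np.linalg.lstsq(A,(P[:,:2]**2).sum(1),rcond=None)[0]
    r=np.sqrt(s[2]+s[0]**2+s[1]**2); return np.array([s[0],s[1],r,np.abs(np.hypot(*(P[:,:2]-s[:2]).T)-r).max()])
def rcirc(P,tol=3):
    c=circ(P)
    for t in(15,8,tol,tol,tol):
        d=np.hypot(*(P[:,:2]-c[:2]).T)-c[2]; K=P[np.abs(d)<t]; c=circ(K)
    return c.round(1),len(K)
def big(m):
    cs,_=cv2.findContours(m.astype(np.uint8),cv2.RETR_EXTERNAL,cv2.CHAIN_APPROX_NONE); return max(cs,key=cv2.contourArea)[:,0,:]
def masks(im):
    hsv=cv2.cvtColor(im,cv2.COLOR_BGR2HSV)
    return (hsv[...,0]>100)&(hsv[...,0]<130)&(hsv[...,1]>150),(hsv[...,1]<30)&(hsv[...,2]>195)
def plan(xyz):
    s=ctrl.sense(); print('delta tool',(q2R(s['ee_rot']).T@(np.array(xyz)-s['eef_pos'])).round(1))
E
python3 - <<'E'
from h import *
im=cv2.imread('pics/top0.png'); b,w=masks(im); w[:,:190]=0;w[:,310:]=0
for t in (0,):
    h=cv2.convexHull(big(w)); h=big(cv2.drawContours(np.zeros(w.shape,np.uint8),[h],-1,1,-1))
    print('tub',rcirc(onz('top',h,100)))
h=big(b); 
for z in(40,44): print('lid',z,rcirc(onz('top',h,z)))
print(onz('top',[(190+482/2.6,190+136/2.6)],61))
s=ctrl.sense(); M=q2R(s['ee_rot']); print(M.round(3))
plan([500,-115,232])
c=cal('wrist'); im=cv2.imread('pics/wrist0.png');
E
```

```text
tub (array([522.4, 163.6,  74. ,   1.9]), 182)
lid 40 (array([ 511.1, -147.1,   71.4,    1.9]), 158)
lid 44 (array([ 511.1, -146.5,   71.2,    1.9]), 158)
[[ 510.53330628 -147.90250218   61.        ]]
[[-0.001  0.373  0.928]
 [-0.001  0.928 -0.373]
 [-1.    -0.001 -0.   ]]
delta tool [  -0.8 -445.2  506.9]
```

Request:
{"method": "carry_out", "body": {
  "deltas": [
    [-1,0,-42,45,0,0,0],
    [-1,0,-84,90,0,0,0],
    [-1,0,-126,135,0,0,0],
    [-1,0,-168,180,0,0,0],
    [-1,0,-210,225,0,0,0]
  ]
}}

```text
time_s: 0.78
eef_pos: [326.5, 206.7, 231.3]
ee_rot: [0.694, 0.134, 0.694, -0.134]
force: [1.4, 0.5, 0.4]
grip_width: 1.001
```

Request:
{"method": "carry_out", "body": {
  "deltas": [
    [-1,0,-42,45,0,0,0],
    [-1,0,-84,90,0,0,0],
    [-1,0,-126,135,0,0,0],
    [-1,0,-168,180,0,0,0],
    [-1,0,-210,225,0,0,0]
  ]
}}

```text
time_s: 1.4
eef_pos: [457.2, -72.3, 231.3]
ee_rot: [0.694, 0.134, 0.694, -0.134]
force: [2.0, -0.0, -0.7]
grip_width: 1.0
```

Request:
{"method": "carry_out", "body": {
  "deltas": [
    [-1,0,-30,34,0,0,0],
    [-1,0,-50,58,0,0,0],
    [-1,0,-50,58,0,0,0],
    [-1,0,-50,58,0,0,0],
    [-1,0,-50,58,0,0,0]
  ]
}}

```text
time_s: 2.02
eef_pos: [491.7, -137.3, 231.5]
ee_rot: [0.694, 0.134, 0.694, -0.134]
force: [0.1, 0.7, -0.6]
grip_width: 1.0
```

Run:
```python
from h import *
s=ctrl.sense(); shot('wrist','w1.png'); print(s['time_s'],s['eef_pos'])
im=cv2.imread('pics/w1.png'); b,w=masks(im); h=big(b)
for z in(40,44): print(rcirc(onz('wrist',h,z,s)))
```

```text
2.025 [ 491.67944172 -137.3281978   231.47241623]
(array([ 509.5, -148. ,   72.8,    2.4]), 396)
(array([ 508.3, -147.5,   71.9,    2.4]), 396)
```

View pics/w1.png

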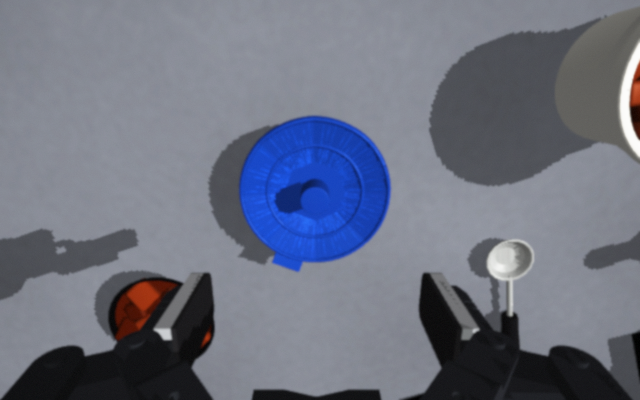

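The wrist view shows the lid centred at about (315,188), the knob top near (316,193), and the tab at (288,264). Both fingers are clear.

Run:
```python
from h import *
s=ctrl.sense(); s['eef_pos']=np.array([491.68,-137.33,231.47])
im=cv2.imread('pics/w1.png'); c=im[140:250,260:370]; cv2.imwrite('pics/w1c.png',cv2.resize(c,None,fx=5,fy=5,interpolation=cv2.INTER_CUBIC))
print('knob',onz('wrist',[(316,193)],61,s))
b,w=masks(im); h=big(b)
print('z30',rcirc(onz('wrist',h,30,s)))
P=onz('wrist',[(289,262)],42,s); print('tab',P,np.degrees(np.arctan2(P[0,1]+147.7,P[0,0]-509.5)))
```

```text
knob [[ 503.40722015 -143.70331666   61.        ]]
z30 (array([ 512.3, -149.2,   74.9,    2.5]), 396)
tab [[ 567.33513224 -199.16862891   42.        ]] -41.66651819784515
```

View pics/w1c.png

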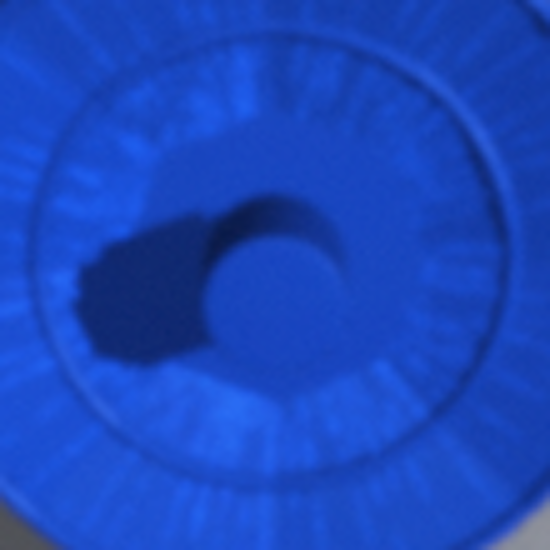

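Request:
{"method": "carry_out", "body": {
  "deltas": [
    [-0.5,50,-2,21,0,0,0],
    [-0.4,105,-2,21,0,0,0],
    [-0.3,155,-2,21,0,0,0],
    [-0.3,185,-2,21,0,0,0],
    [-0.3,196,-2,21,0,0,0]
  ],
  "newtons": 50
}}

```text
time_s: 2.7
eef_pos: [510.1, -147.2, 34.1]
ee_rot: [0.694, 0.134, 0.695, -0.134]
force: [0.1, 0.3, -0.2]
grip_width: 0.65
```

Request:
{"method": "carry_out", "body": {
  "deltas": [
    [-0.3,0,0,0,0,0,0],
    [0.3,0,0,0,0,0,0],
    [1,0,0,0,0,0,0],
    [1,0,0,0,0,0,0],
    [1,0,0,0,0,0,0]
  ],
  "newtons": 50
}}

```text
time_s: 3.32
eef_pos: [511.4, -148.2, 36.8]
ee_rot: [0.695, 0.134, 0.693, -0.134]
force: [-1.7, 1.0, 6.9]
grip_width: 0.301
```

Request:
{"method": "carry_out", "body": {
  "deltas": [
    [1,-10,0,0,0,0,0],
    [1,-50,0,0,0,0,0],
    [1,-100,20,0,0,0,0],
    [1,-145,60,-3,0,0,0],
    [1,-180,108,-6,0,0,0]
  ]
}}

```text
time_s: 3.95
eef_pos: [545.5, -44.7, 218.2]
ee_rot: [0.695, 0.134, 0.693, -0.135]
force: [0.9, -0.5, -3.9]
grip_width: 0.303
```

Request:
{"method": "carry_out", "body": {
  "deltas": [
    [1,-10,55,-3,0,0,0],
    [1,-15,110,-6,0,0,0],
    [1,-15,160,-9,0,0,0],
    [1,-15,185,-9,0,0,0],
    [1,-15,185,-9,0,0,0]
  ]
}}

```text
time_s: 4.58
eef_pos: [605.8, 131.0, 230.5]
ee_rot: [0.694, 0.133, 0.694, -0.133]
force: [-0.5, 1.1, -2.6]
grip_width: 0.301
```

Run:
```python
from h import *
s=ctrl.sense(); shot('wrist','w2.png'); print(s['time_s'],s['eef_pos'],s['grip_width'],s['ee_rot'],s['force'])
np.save('s2.npy',np.r_[s['eef_pos'],s['ee_rot']])
im=cv2.imread('pics/w2.png'); b,w=masks(im)
h=cv2.convexHull(big(w)); h=big(cv2.drawContours(np.zeros(w.shape,np.uint8),[h],-1,1,-1))
print('tub',rcirc(onz('wrist',h,100,s)))
```

```text
4.575 [605.75407725 131.01703303 230.46405426] 0.3009562788272498 [ 0.6943509   0.1333484   0.6944927  -0.13332262] [-0.49751293  1.10317012 -2.56207927]
tub (array([626.3, 256.6, 103.8,   3.6]), 155)
```

View pics/w2.png

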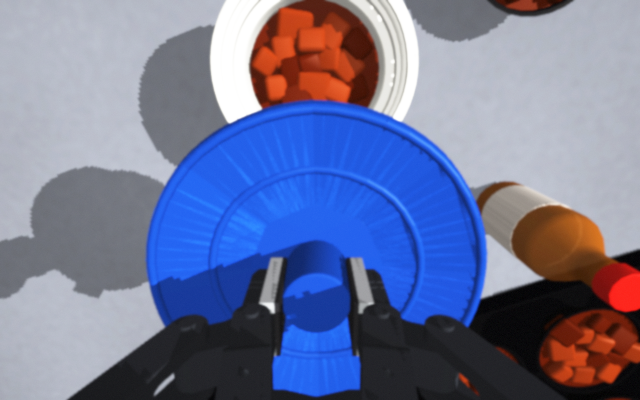

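The lid hangs level in the jaws with the knob centred near (318,290). The tub rim's arc shows at top between columns 211 and 418, with the bottle at right well clear. I'll fit the rim's outer edge from this view.

Run:
```python
from h import *
v=np.load('s2.npy'); s=dict(eef_pos=v[:3],ee_rot=v[3:])
im=cv2.imread('pics/w2.png'); hsv=cv2.cvtColor(im,cv2.COLOR_BGR2HSV)
w=((hsv[...,1]<30)&(hsv[...,2]>195))[:118]; w[:,:180]=0; w[:,450:]=0
L=[];
for r in range(2,100,3):
    k=np.flatnonzero(w[r]); 
    L+=[(k[0]-.5,r),(k[-1]+.5,r)]
L=np.array(L); print(L[:2],L[-2:])
for z in(100,):
    P=onz('wrist',L,z,s); print('outer',rcirc(P,2))
# inner: food/dark region
# lid outer ellipse while held: brim at z = TCP+8
h=big(masks(im)[0]); h=h[(h[:,1]<270)]
for z in(230.5+0,230.5+8): print('lid',z,rcirc(onz('wrist',h,z,s)))
print(v[:3])
imt=shot('top','t2.png')
```

```text
[[179.5   2. ]
 [403.5   2. ]] [[216.5  98. ]
 [449.5  98. ]]
outer (array([528.3, 171. ,  84.7,   2.1]), 40)
lid 230.5 (array([6.044e+02, 1.300e+02, 7.400e+01, 6.000e-01]), 487)
lid 238.5 (array([6.001e+02, 1.317e+02, 6.980e+01, 6.000e-01]), 487)
[605.75407725 131.01703303 230.46405426]
```

Run:
```python
from h import *
v=np.load('s2.npy'); s=dict(eef_pos=v[:3],ee_rot=v[3:])
im=cv2.imread('pics/w2.png'); hsv=cv2.cvtColor(im,cv2.COLOR_BGR2HSV)
print([(c,*hsv[40,c]) for c in range(196,260,6)]); print([(c,*hsv[40,c]) for c in range(370,436,6)])
g=hsv[...,1].astype(int)
for T in(14,20):
  L=[]
  for r in range(2,98,3):
    row=g[r]
    k=np.flatnonzero((row[200:440]<T)&(hsv[r,200:440,2]>200))+200
    if len(k): L+=[(k[0]-.5,r),(k[-1]+.5,r)]
  L=np.array(L); print(T,L[20:24]); print(rcirc(onz('wrist',L,100,s),2))
t=cv2.imread('pics/t2.png')
```

```text
[(196, np.uint8(111), np.uint8(27), np.uint8(124)), (202, np.uint8(113), np.uint8(25), np.uint8(123)), (208, np.uint8(110), np.uint8(24), np.uint8(126)), (214, np.uint8(0), np.uint8(0), np.uint8(255)), (220, np.uint8(0), np.uint8(0), np.uint8(255)), (226, np.uint8(0), np.uint8(0), np.uint8(255)), (232, np.uint8(0), np.uint8(0), np.uint8(255)), (238, np.uint8(30), np.uint8(1), np.uint8(255)), (244, np.uint8(0), np.uint8(0), np.uint8(255)), (250, np.uint8(23), np.uint8(4), np.uint8(244)), (256, np.uint8(5), np.uint8(130), np.uint8(149))]
[(370, np.uint8(6), np.uint8(207), np.uint8(106)), (376, np.uint8(24), np.uint8(9), np.uint8(138)), (382, np.uint8(30), np.uint8(6), np.uint8(231)), (388, np.uint8(18), np.uint8(5), np.uint8(234)), (394, np.uint8(30), np.uint8(8), np.uint8(227)), (400, np.uint8(30), np.uint8(10), np.uint8(208)), (406, np.uint8(15), np.uint8(2), np.uint8(253)), (412, np.uint8(0), np.uint8(0), np.uint8(255)), (418, np.uint8(111), np.uint8(21), np.uint8(206)), (424, np.uint8(113), np.uint8(20), np.uint8(202)), (430, np.uint8(113), np.uint8(20), np.uint8(202))]
14 [[212.5  32. ]
 [415.5  32. ]
 [212.5  35. ]
 [416.5  35. ]]
(array([5.212e+02, 1.616e+02, 7.350e+01, 5.000e-01]), 64)
20 [[212.5  32. ]
 [422.5  32. ]
 [212.5  35. ]
 [422.5  35. ]]
(array([523.9, 167.5,  79.9,   1.7]), 41)
```

Request:
{"method": "carry_out", "body": {
  "deltas": [
    [1,0,-1,-45,0,0,0],
    [1,20,-2,-89,0,0,0],
    [1,60,-2,-89,0,0,0],
    [1,70,-2,-89,0,0,0],
    [1,70,-2,-89,0,0,0]
  ]
}}

```text
time_s: 5.3
eef_pos: [523.0, 160.1, 160.8]
ee_rot: [0.694, 0.135, 0.694, -0.135]
force: [-0.6, -0.5, -1.8]
grip_width: 0.301
```

Request:
{"method": "carry_out", "body": {
  "deltas": [
    [1,8,0,0,0,0,0],
    [1,16,0,0,0,0,0],
    [1,22,0,0,0,0,0],
    [1,27,0,0,0,0,0],
    [1,30,0,0,0,0,0]
  ]
}}

```text
time_s: 5.92
eef_pos: [522.6, 160.9, 130.0]
ee_rot: [0.694, 0.134, 0.694, -0.134]
force: [-0.2, 0.8, -3.2]
grip_width: 0.305
```

Request:
{"method": "carry_out", "body": {
  "deltas": [
    [1,3,1,0,0,0,0],
    [1,6,1.5,-0.5,0,0,0],
    [1,9,1.5,-0.5,0,0,0],
    [1,12,1.5,-0.5,0,0,0],
    [1,12,1.5,-0.5,0,0,0]
  ]
}}

```text
time_s: 6.55
eef_pos: [522.6, 162.4, 118.1]
ee_rot: [0.694, 0.134, 0.694, -0.134]
force: [0.1, -0.2, -2.5]
grip_width: 0.3
```

Request:
{"method": "carry_out", "body": {
  "deltas": [
    [1,2,0,0,0,0,0],
    [1,4,0,0,0,0,0],
    [1,6,0,0,0,0,0],
    [1,7,0,0,0,0,0],
    [1,7,0,0,0,0,0]
  ]
}}

```text
time_s: 7.18
eef_pos: [522.8, 162.4, 111.3]
ee_rot: [0.694, 0.134, 0.694, -0.134]
force: [0.2, -0.1, -2.1]
grip_width: 0.299
```

Request:
{"method": "carry_out", "body": {
  "deltas": [
    [1,1,0,0,0,0,0],
    [1,2,0,0,0,0,0],
    [1,3,0,0,0,0,0],
    [1,3,0,0,0,0,0],
    [1,3,0,0,0,0,0]
  ]
}}

```text
time_s: 7.8
eef_pos: [523.3, 162.5, 110.7]
ee_rot: [0.695, 0.134, 0.693, -0.134]
force: [-6.5, -2.2, 18.7]
grip_width: 0.296
```

Request:
{"method": "carry_out", "body": {
  "deltas": [
    [1,-1,0,0,0,0,0],
    [1,-2.5,0,0,0,0,0],
    [0.2,-2.5,0,0,0,0,0],
    [-0.4,-2.5,0,0,0,0,0],
    [-0.4,-2.5,0,0,0,0,0]
  ]
}}

```text
time_s: 8.43
eef_pos: [522.6, 162.5, 110.7]
ee_rot: [0.694, 0.134, 0.694, -0.134]
force: [-1.0, 0.1, -0.1]
grip_width: 0.7
```

Request:
{"method": "carry_out", "body": {
  "deltas": [
    [-0.5,-10,0,0,0,0,0],
    [-0.5,-50,0,0,0,0,0],
    [-0.3,-90,0,0,0,0,0],
    [0,-110,0,-10,0,0,0],
    [0,-110,0,-10,0,0,0]
  ]
}}

```text
time_s: 9.05
eef_pos: [513.7, 166.4, 222.6]
ee_rot: [0.695, 0.134, 0.693, -0.134]
force: [0.4, 0.1, -0.1]
grip_width: 0.502
```

Run:
```python
from h import *
s=ctrl.sense(); shot('wrist','w3.png'); print(s['time_s'],s['eef_pos'],s['force'])
np.save('s3.npy',np.r_[s['eef_pos'],s['ee_rot']])
im=cv2.imread('pics/w3.png'); h=big(masks(im)[0])
for z in(112,115): print('lid',rcirc(onz('wrist',h,z,s)))
```

```text
9.05 [513.7166725  166.44538859 222.59867508] [ 0.39349883  0.12275846 -0.14164782]
lid (array([521.5, 161.2,  73. ,   2.9]), 489)
lid (array([520.5, 161.6,  72.1,   3. ]), 490)
```

View pics/w3.png

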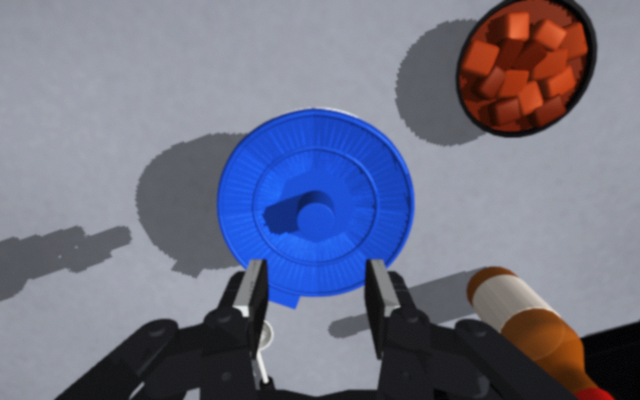

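The lid sits level on the tub: its centre is at about (316,203), and the tab's corner shows at (297,305), matching a lid yaw of about -43°. The bottle and bowl are untouched. Next I'll shut the gripper and move above edge0.

Request:
{"method": "carry_out", "body": {
  "deltas": [
    [1,0,-13,38,0,0,0],
    [1,20,-26,75,0,0,0],
    [1,60,-26,75,0,0,0],
    [1,90,-26,75,0,0,0],
    [1,90,-26,75,0,0,0]
  ]
}}

```text
time_s: 9.72
eef_pos: [571.9, 113.9, 127.8]
ee_rot: [0.692, 0.134, 0.696, -0.135]
force: [0.5, 0.4, 0.6]
grip_width: 0.001
```

Request:
{"method": "carry_out", "body": {
  "deltas": [
    [1,0,0,0.5,0,0,0],
    [1,6,0,0.5,0,0,0],
    [1,12,0,0.5,0,0,0],
    [1,18,0,0.5,0,0,0],
    [1,22,0,0.5,0,0,0]
  ]
}}

```text
time_s: 10.35
eef_pos: [573.9, 113.8, 108.6]
ee_rot: [0.694, 0.134, 0.694, -0.134]
force: [0.4, -0.5, -0.1]
grip_width: -0.003
```

Request:
{"method": "carry_out", "body": {
  "deltas": [
    [1,2,0,0,0,0,0],
    [1,2,0,0,0,0,0],
    [1,2,0,0,0,0,0],
    [1,2,0,0,0,0,0],
    [1,2,0,0,0,0,0]
  ]
}}

```text
time_s: 10.98
eef_pos: [573.8, 113.9, 106.9]
ee_rot: [0.694, 0.134, 0.694, -0.134]
force: [0.9, 0.8, -0.2]
grip_width: -0.0
```

Request:
{"method": "carry_out", "body": {
  "deltas": [
    [1,1,0,0,0,0,0],
    [1,2,0,0,0,0,0],
    [1,3,0,0,0,0,0],
    [1,4,0,0,0,0,0],
    [1,4,0,0,0,0,0]
  ]
}}

```text
time_s: 11.6
eef_pos: [574.5, 113.9, 105.0]
ee_rot: [0.695, 0.134, 0.693, -0.134]
force: [-5.0, 0.4, 15.6]
grip_width: 0.003
```

Request:
{"method": "carry_out", "body": {
  "deltas": [
    [1,-22,0,0,0,0,0],
    [1,-22,53.5,-1.5,0,0,0],
    [1,-12,53.5,-1.5,0,0,0],
    [1,0,53.5,-1.5,0,0,0],
    [1,0,53.5,-1.5,0,0,0]
  ]
}}

```text
time_s: 12.22
eef_pos: [593.4, 164.0, 105.0]
ee_rot: [0.696, 0.135, 0.693, -0.134]
force: [-0.9, 4.5, 15.8]
grip_width: 0.0
```

Request:
{"method": "carry_out", "body": {
  "deltas": [
    [1,-22,0,0,0,0,0],
    [1,-22,37,-39,0,0,0],
    [1,-12,37,-39,0,0,0],
    [1,0,37,-39,0,0,0],
    [1,0,37,-39,0,0,0]
  ]
}}

```text
time_s: 12.85
eef_pos: [571.6, 212.2, 104.9]
ee_rot: [0.696, 0.135, 0.693, -0.134]
force: [-2.1, 2.8, 20.3]
grip_width: -0.001
```

Request:
{"method": "carry_out", "body": {
  "deltas": [
    [1,-22,0,0,0,0,0],
    [1,-22,-1.5,-53.5,0,0,0],
    [1,-12,-1.5,-53.5,0,0,0],
    [1,0,-1.5,-53.5,0,0,0],
    [1,0,-1.5,-53.5,0,0,0]
  ]
}}

```text
time_s: 13.48
eef_pos: [522.4, 231.1, 104.9]
ee_rot: [0.696, 0.136, 0.692, -0.134]
force: [-2.7, 2.6, 23.4]
grip_width: -0.002
```

Request:
{"method": "carry_out", "body": {
  "deltas": [
    [1,-22,0,0,0,0,0],
    [1,-22,-39,-37,0,0,0],
    [1,-12,-39,-37,0,0,0],
    [1,0,-39,-37,0,0,0],
    [1,0,-39,-37,0,0,0]
  ]
}}

```text
time_s: 14.1
eef_pos: [473.2, 209.2, 104.9]
ee_rot: [0.696, 0.135, 0.693, -0.134]
force: [-9.1, -1.0, 29.1]
grip_width: 0.001
```

Request:
{"method": "carry_out", "body": {
  "deltas": [
    [1,-22,0,0,0,0,0],
    [1,-22,-53.5,1.5,0,0,0],
    [1,-12,-53.5,1.5,0,0,0],
    [1,-1.5,-53.5,1.5,0,0,0],
    [1,-1.5,-53.5,1.5,0,0,0]
  ]
}}

```text
time_s: 14.72
eef_pos: [453.6, 159.0, 104.9]
ee_rot: [0.695, 0.134, 0.694, -0.134]
force: [-6.4, -5.2, 20.0]
grip_width: 0.003
```

Request:
{"method": "carry_out", "body": {
  "deltas": [
    [1,-22,0,0,0,0,0],
    [1,-22,-37,39,0,0,0],
    [1,-12,-37,39,0,0,0],
    [1,-0.5,-37,39,0,0,0],
    [1,-0.5,-37,39,0,0,0]
  ]
}}

```text
time_s: 15.35
eef_pos: [475.4, 110.6, 105.0]
ee_rot: [0.695, 0.133, 0.694, -0.134]
force: [-1.6, -4.6, 12.3]
grip_width: 0.002
```

Request:
{"method": "carry_out", "body": {
  "deltas": [
    [1,-22,0,0,0,0,0],
    [1,-22,1.5,53.5,0,0,0],
    [1,-12,1.5,53.5,0,0,0],
    [1,0,1.5,53.5,0,0,0],
    [1,0,1.5,53.5,0,0,0]
  ]
}}

```text
time_s: 15.98
eef_pos: [524.8, 92.4, 105.0]
ee_rot: [0.695, 0.134, 0.694, -0.134]
force: [-0.0, -1.3, 9.9]
grip_width: 0.003
```

Request:
{"method": "carry_out", "body": {
  "deltas": [
    [1,1,0,0,0,0,0],
    [1,1,0,0,0,0,0],
    [1,-50,0,0,0,0,0],
    [1,-100,30,-20,0,0,0],
    [1,-120,64,-50,0,0,0]
  ]
}}

```text
time_s: 16.6
eef_pos: [501.9, 171.1, 226.2]
ee_rot: [0.695, 0.135, 0.694, -0.134]
force: [0.2, 1.1, -1.0]
grip_width: 0.0
```

Request:
{"method": "carry_out", "body": {
  "deltas": [
    [1,0,0,0,0,0,0],
    [1,0,0,0,0,0,0],
    [1,0,0,0,0,0,0],
    [1,0,0,0,0,0,0],
    [1,0,0,0,0,0,0]
  ]
}}

```text
time_s: 17.23
eef_pos: [502.4, 169.2, 224.5]
ee_rot: [0.694, 0.134, 0.694, -0.134]
force: [0.4, 0.0, 0.2]
grip_width: 0.005
```

Run:
```python
from h import *
s=ctrl.sense(); shot('wrist','w4.png'); shot('side','s4.png'); shot('top','t4.png'); print(s['time_s'],s['eef_pos'],s['force'])
im=cv2.imread('pics/w4.png'); h=big(masks(im)[0])
print('lid',rcirc(onz('wrist',h,105,s)))
a=cv2.resize(im[90:310,200:440],(480,440),interpolation=cv2.INTER_CUBIC)
b=cv2.imread('pics/s4.png')[135:225,240:350]; b=cv2.resize(b,(320,262),interpolation=cv2.INTER_CUBIC)
o=np.zeros((440,800,3),np.uint8); o[:,:480]=a; o[:262,480:]=b; cv2.imwrite('pics/chk.png',o)
```

```text
17.225 [502.41921786 169.18827307 224.49785076] [0.40701403 0.03098598 0.16054798]
lid (array([521.1, 161.7,  76.1,   2.7]), 458)
```

View pics/chk.png

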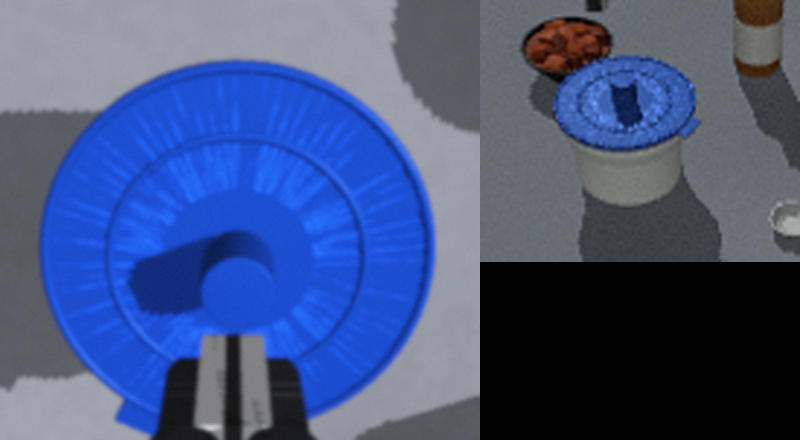

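The wrist crop shows the lid flat and evenly round; the side crop shows it flush on the tub. I'll do a numeric check by angle and on the bystanders.

Run:
```python
from h import *
s=ctrl.sense(); im=cv2.imread('pics/w4.png'); h=big(masks(im)[0]); P=onz('wrist',h,104,s); c=rcirc(P,2)[0]; print(c)
a=np.degrees(np.arctan2(P[:,1]-c[1],P[:,0]-c[0])); d=np.hypot(*(P[:,:2]-c[:2]).T)
a0=cv2.imread('pics/w3.png'); v=np.load('s3.npy'); s3=dict(eef_pos=v[:3],ee_rot=v[3:])
for k in range(8):
    m=np.abs((a-(-43+45*k)+180)%360-180)<18; print(k,m.sum(),d[m].mean().round(1) if m.any() else None,end=' | ')
t0,t4=[cv2.imread(f'pics/top{x}.png' if x=='0' else 'pics/t4.png') for x in'04']
D=cv2.absdiff(t0,t4).max(2)
for nm,(x0,y0,x1,y1) in dict(bowl_a=(138,222,192,274),bowl_b=(432,187,484,238),spoon=(293,110,328,194),sauce=(170,135,212,172)).items():
    (dx,dy),r=cv2.phaseCorrelate(np.float64(t0[y0:y1,x0:x1,1]),np.float64(t4[y0:y1,x0:x1,1])); print(nm,round(dx,2),round(dy,2),round(r,2),D[y0:y1,x0:x1].mean().round(1))
```

```text
[521.6 161.8  76.5   1.8]
0 104 63.0 | 1 86 58.1 | 2 50 76.4 | 3 55 76.4 | 4 60 76.6 | 5 59 76.3 | 6 56 76.4 | 7 50 76.6 | bowl_a -1.02 0.42 0.16 98.4
bowl_b 0.01 0.1 1.04 3.6
spoon -0.02 0.03 0.99 2.8
sauce 0.5 0.02 1.06 3.1
```

Request:
{"method": "carry_out", "body": {
  "deltas": [
    [1,-20,0,30,0,0,0],
    [1,-40,0,60,0,0,0],
    [1,-40,0,70,0,0,0],
    [1,-40,0,70,0,0,0],
    [1,-40,0,70,0,0,0]
  ]
}}

```text
time_s: 18.0
eef_pos: [566.4, 143.9, 264.0]
ee_rot: [0.694, 0.134, 0.695, -0.134]
force: [-0.4, 0.3, -0.0]
grip_width: 0.003
```

Run:
```python
from h import *
s=ctrl.sense(); shot('wrist','w5.png'); shot('side','s5.png'); shot('top','t5.png')
im=cv2.imread('pics/w5.png'); h=big(masks(im)[0]); P=onz('wrist',h,104,s); c=rcirc(P,2)[0]; print(c)
a=np.degrees(np.arctan2(P[:,1]-c[1],P[:,0]-c[0])); d=np.hypot(*(P[:,:2]-c[:2]).T)
for k in range(8):
    m=np.abs((a-(-43+45*k)+180)%360-180)<18; print(k,m.sum(),np.median(d[m]).round(1),end=' | ')
s0,s5=cv2.imread('pics/side0.png'),cv2.imread('pics/s5.png')
sl=np.s_[138:164,250:290]; print('bowl_a side',cv2.phaseCorrelate(np.float64(s0[sl][...,1]),np.float64(s5[sl][...,1])),cv2.absdiff(s0[sl],s5[sl]).mean())
cv2.imwrite('pics/chk2.png',np.vstack([cv2.resize(im,(480,300)),cv2.resize(np.hstack([s0[130:220,230:310],s5[130:220,230:310]]),(480,270))]))
```

```text
[521.5 161.5  76.3   1.3]
0 68 84.1 | 1 49 76.3 | 2 52 76.4 | 3 57 76.4 | 4 57 76.3 | 5 56 76.2 | 6 58 76.2 | 7 50 76.5 | bowl_a side ((-0.3110054116617569, 0.4425196946548251), 0.8591865265284332) 12.031089743589744
```

View pics/chk2.png

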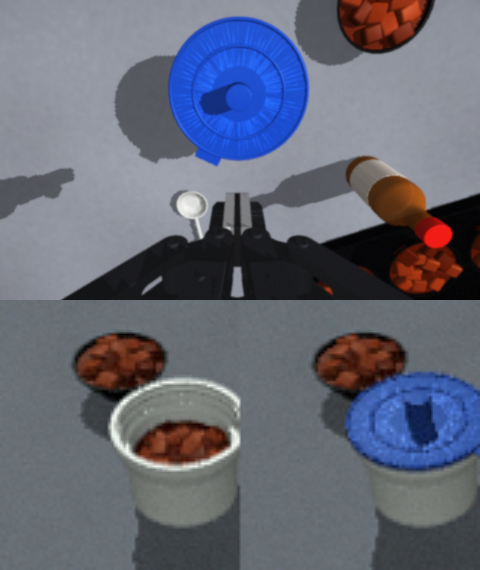

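The brim is evenly flat all round, with part 0 reading large only because of its tab. Bowl_a is in the same place, and the gripper is clear, so I'm handing in.

```bash
python3 -c "
from rig import order; print(order.finish_job())"
```

```text
the job is handed in; nothing more can be done
None
```

The blue lid is on the tub and sealed, the gripper is well clear of it, and the job was handed in at about 18 s of the 56 s allowed. I picked the lid up by its knob, seated its plug on the shoulder, let go, and pressed the eight brim parts one after another with shut fingers.

**Pressing:** every part bottomed out at a fingertip height of 105 mm, the expected home height, under about 10–29 N.

**Flushness:** the last wrist view shows parts 1–7 flush, at 76.2–76.5 mm radius against 72–73 mm while they were sprung up. Part 0 read 84.1 mm because the lift tab is included in that measurement. For part 0 I rely on its press reading (105 mm, 15.6 N) and on its look in the picture.

**Bystanders:**
- **Bowl_b, spoon and sauce bottle:** these showed no shift beyond half a pixel in the top view.
- **Bowl_a:** the comparison from the top view failed, probably because the arm was in the way. The side view shows it unmoved to within about half a pixel, though the lid now partly covers that region.

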